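# Kit the sound gears on the gearbox carrier

## Task

Kit the gearbox parts on the blue carrier, each over the white post that fits its bore and right down: the large steel gear and then the small steel gear on top of it on the thick post, the brass wheel on the middle post and the black belt pulley on the thin post. The two rusty gears with broken teeth are scrap: leave them where they lie on the bench.

Things in the scene. Friction and masses are not known exactly. Their poses are not given: they have to be found in the camera images.
- gear_large_c (a point): large bright steel gear, 68 mm over the teeth, 24 mm thick, 36 mm bore with a small keyway, about 0.45 kg. Lies flat on the bench, bore upright; the point is on the axis, half-way up (z up; round, so its heading does not matter).
- gear_small_c (a point): small bright steel gear, 56 mm over the teeth, 24 mm thick, 36 mm bore with a small keyway, about 0.25 kg. Lies flat on the bench, bore upright; the point is on the axis, half-way up (z up; round, so its heading does not matter).
- wheel_brass_c (a point): yellow brass gear wheel, 58 mm over the teeth, 20 mm thick, 26 mm bore, about 0.3 kg. Lies flat on the bench, bore upright; the point is on the axis, half-way up (z up; round, so its heading does not matter).
- pulley_c (a point): black toothed belt pulley, 48 mm over its flanges, 28 mm high, 19 mm bore, about 0.1 kg. Lies flat on the bench, bore upright; the point is on the axis, half-way up (z up; round, so its heading does not matter).
- scrap_large_c (a point): scrap: rust-brown gear of the size of the large steel gear (68 mm, 24 mm thick), a run of its teeth broken off; to be left alone. Lies flat on the bench, bore upright; the point is on the axis, half-way up (z up; round, so its heading does not matter).
- scrap_small_c (a point): scrap: rust-brown gear of the size of the small steel gear (56 mm, 24 mm thick), a run of its teeth broken off; to be left alone. Lies flat on the bench, bore upright; the point is on the axis, half-way up (z up; round, so its heading does not matter).
- post_thick_seat (a point): thick white plastic post on the carrier, for the 36 mm bores. The point is on its axis at the top of its foot, where the lowest part comes to rest, 14 mm above the bench. Foot 48 mm across; post 29 mm in diameter, rising 56 mm above the point, the last 14 mm tapering to a 10 mm nose. z up. Fixed.
- post_middle_seat (a point): middle white plastic post on the carrier, for the 26 mm bore. The point is on its axis at the top of its foot, where the part comes to rest, 14 mm above the bench. Foot 38 mm across; post 21 mm in diameter, rising 32 mm above the point, the last 14 mm tapering to a 6 mm nose. z up. Fixed.
- post_thin_seat (a point): thin white plastic post on the carrier, for the 19 mm bore. The point is on its axis at the top of its foot, where the part comes to rest, 14 mm above the bench. Foot 30 mm across; post 13 mm in diameter, rising 38 mm above the point, the last 14 mm tapering to a 4 mm nose. z up. Fixed.
- carrier: blue steel carrier tray with perforated floor, 230 (x) by 250 (y) mm, handles on both y sides reach 30 mm further; floor 6 mm and rim 11 mm above the bench. Origin under its centre, z up. It does not move. The three posts stand on it about 120 mm apart, which post at which place varies.
Things that resemble listed ones, but are neither listed nor needed, are in the scene too. Leave any orange look-alike of the part that bears pulley_c alone. Leave any purple look-alike of the part that bears gear_small_c alone.

How it is judged (in metres and radians):
At the end, for the whole second after the job is handed in: Large steel gear on the foot of the thick post, small steel gear on top of it, brass wheel on the middle post, pulley on the thin post: each within 6 mm of the post's axis, within 3 mm of fully down, level within 0.1 rad and at rest; the rusty gears within 30 mm of where they lay (horizontal distance between each of gear_large_c, gear_small_c and post_thick_seat below 0.006 m and z of gear_large_c in the frame of post_thick_seat between 0.009 and 0.015 m and angle between each of gear_large_c, gear_small_c, wheel_brass_c, pulley_c's own z axis and vertical below 0.1 rad and linear speed of each of gear_large, gear_small, wheel_brass, pulley below 0.02 m/s and z of gear_small_c in the frame of post_thick_seat between 0.033 and 0.039 m and horizontal distance between wheel_brass_c and post_middle_seat below 0.006 m and z of wheel_brass_c in the frame of post_middle_seat between 0.007 and 0.013 m and horizontal distance between pulley_c and post_thin_seat below 0.006 m and z of pulley_c in the frame of post_thin_seat between 0.011 and 0.017 m and not (distance of scrap_large_c from where it was at the start of the episode above 0.03 m) and not (distance of scrap_small_c from where it was at the start of the episode above 0.03 m)); the robot touches nothing.
It fails at once if the large rusty scrap gear is moved by more than 30 mm (distance of scrap_large_c from where it was at the start of the episode above 0.03 m).
It fails at once if the small rusty scrap gear is moved by more than 30 mm (distance of scrap_small_c from where it was at the start of the episode above 0.03 m).
It also fails if it takes over 112 s, if anything falls off the work surface, if the arm or the gripper's body presses on something with over 40 N, if the wrist force passes 120 N, or if a joint passes its speed limit or range.

## Robot

A 7-joint arm with a two-finger parallel gripper is mounted at the origin on a cart in front of the work surface, level with it; the furniture and walls round the work are solid. World frame = base frame: x ahead of the robot, y to its left, z up, the work surface at z = 0. Lengths are in mm, angles in rad, forces in N, time in s.
With the tool pointing down it reaches from about 425 to 800 mm from the base axis. Payload 8.3 kg.
Tool frame: the origin (TCP) lies on the mounting face of the last link; the fingertips stand 173 mm ahead of it and the grasp point (between the pads) lies 155 mm ahead of it; z points along the fingers, y is the line along which they close (so a half turn about z gives the same grasp; the last joint's range is limited). The gripper opens to 85 mm and grips with 20 to 120 N. Pads are 22 mm wide; open, the fingers measure 114 mm over their backs; the gripper's body (76 mm by 85 mm) begins 54 mm behind the grasp point. The pads swing forward as they close: fully open they stand 13 mm farther back than shut.
Start: joints at [1.163, 0.383, 0.016, 1.37, -0.006, 1.388, -0.046], TCP at [211.285, -588.196, 404.679] pointing down, gripper open.
Joint ranges: [-2.95, 2.95], [-0.25, 2.06], [-1.52, 1.56], [0.18, 2.33], [-1.44, 4.58], [0.02, 2.06], [-3.01, 3.01]. Speed limits (rad/s): [2.39, 2.39, 3.01, 3.01, 3.14, 3.14, 3.14].

## Interface

Orientations are given as [roll, pitch, yaw] about the fixed x, y, z axes, in that order (R = Rz(yaw) Ry(pitch) Rx(roll)).
In Python, from rig import robot, vision, ticket gives the robot as it stands. The module is installed in compiled form; this text tells all that it offers.
- The arm moves only by the tool jog_arm, never from a script. Its argument "series" is a list of rows, each a list of 3 entries, a list of its own where there are three numbers: the opening, from 0 (shut) to 1 (fully open), then the shift along the tool's x, y, z in mm, then the turn, a rotation vector about the tool's x, y, z in degrees. A call has exactly 5 rows; each row shifts and turns the commanded pose from where the row before left it, along the tool's axes as they then stand; what a row does not reach is not made up. A row lasts 1/8 s, in which the tool goes at most 62.5 mm and 10.7 degrees, less where a joint would pass 70% of its speed; a pose out of reach is approached as far as the arm can. A call is refused whole if a number of a shift passes 62.5 or a number of a turn 10.7, either way. A call with a gripper value outside its range is refused whole. The fingers move at their own pace and stop on an object; "force" is the grip in N (left out, the last holds). Time passes only in rows, so rows that do not move let the fingers close, or fill a call up. It gives the time, the measured TCP pose, the force, the opening and the grip force at its end, in the units of the state.
- robot.sense(): the state, without advancing time (a new reading comes with each control period).
- vision.snapshot(name): name is "side" or "top"; returns a dict with "img" (480x640x3 uint8, red, green, blue), "fx", "fy", "cx", "cy" (pixels), "cam_to_world" (4x4, takes a point from camera to world coordinates). Camera axes: x right, y down, z forward; pixel columns grow to the right and rows downward; lengths in mm; the calibration is good to about 2 mm. A picture is of the moment at which its call begins. There is no depth.
- ticket.close_job(): hands the job in; it is judged then, once.
The state is a dict: "t": time; "qpos": joint angles; "qd": joint speeds; "joint_torque": joint torques, N m; "ee_pos": TCP position; "ee_rot": TCP orientation; "force": force on the tool from outside, world axes, zero at the start; "wrist_torque": the same for the moment, N m; "finger_gap": opening from 0.0 (shut) to 1.0 (fully open); "finger_force": force on a finger pad.
Only numpy, scipy, OpenCV 4.12 (cv2) and the standard library are available. Lean on these libraries where they do the work, as an engineer would, in place of code of your own. Each camera call takes 0.05 s, during which the arm holds its last target. There are 200 camera calls.

## Working session

There is one attempt and no reset: what is moved stays moved. The work goes in short steps, Python scripts to look and compute and a tool call to move; the robot and the scene stay as the last step left them, time stands still between calls to the robot, and variables do not carry over. Pictures are saved under pics/ and viewed, at most 14 in all, crops included, and the job is handed in when it is done.

Besides the shell and the picture viewer there is one more tool, called after "Emit:" by a JSON object that holds its "method" and its "body", one argument or row to a line. jog_arm: Moves the arm, as the interface text tells. Its arguments: {"type":"object","properties":{"series":{"type":"array"},"force":{"type":"number"}},"required":["series"]}

```bash
mkdir -p pics
cat > h.py <<'E'
import numpy as np, cv2
from rig import robot, vision, ticket
def snap(n,f=None):
    s=vision.snapshot(n)
    if f: cv2.imwrite('pics/'+f,s['img'][:,:,::-1])
    return s
def ray(s,u,v,z):
    T=np.array(s['cam_to_world']);d=T[:3,:3]@np.array([(u-s['cx'])/s['fx'],(v-s['cy'])/s['fy'],1]);o=T[:3,3]
    return o+d*(z-o[2])/d[2]
def proj(s,p):
    T=np.linalg.inv(np.array(s['cam_to_world']));q=T[:3,:3]@np.array(p)+T[:3,3]
    return s['fx']*q[0]/q[2]+s['cx'],s['fy']*q[1]/q[2]+s['cy']
E
python3 - <<'E'
from h import *
for n in('top','side'):
    s=snap(n,n+'0.png');print(n,s['fx'],s['fy'],s['cx'],s['cy'],np.round(s['cam_to_world'],3).tolist())
print(robot.sense())
E
```

```text
top 438.05698071687254 438.05698071687254 331.33697062704437 241.74719652982228 [[0.052, -0.973, 0.226, 274.124], [-0.999, -0.052, 0.006, 36.637], [0.006, -0.226, -0.974, 1097.326], [0.0, 0.0, 0.0, 1.0]]
side 524.6881337225809 524.6881337225809 321.30469937007507 245.49926179240947 [[0.989, -0.042, 0.139, 321.153], [-0.144, -0.417, 0.898, -1108.651], [0.02, -0.908, -0.418, 575.22], [0.0, 0.0, 0.0, 1.0]]
{'t': 0.1, 'qpos': array([ 1.16309279,  0.38420021,  0.01636007,  1.37106622, -0.00628489,
        1.38821947, -0.04648779]), 'qd': array([-0.00105034, -0.00232884,  0.0011609 , -0.00052866, -0.00179662,
        0.00178876,  0.00184211]), 'joint_torque': array([ 3.44420543e-03, -6.29131293e+01,  8.47800225e-01, -3.72759068e+01,
        1.67505996e-02,  1.05092608e-02, -8.71981842e-05]), 'ee_pos': array([ 211.25107448, -588.05640043,  403.74194701]), 'ee_rot': array([-3.13974925e+00,  3.92055861e-05,  3.44895716e-01]), 'force': array([0.09717741, 0.48528947, 0.39324831]), 'wrist_torque': array([-0.02229348,  0.04781626,  0.04442136]), 'finger_force': 0.0, 'finger_gap': 0.9993139834861042}
```

View pics/top0.png

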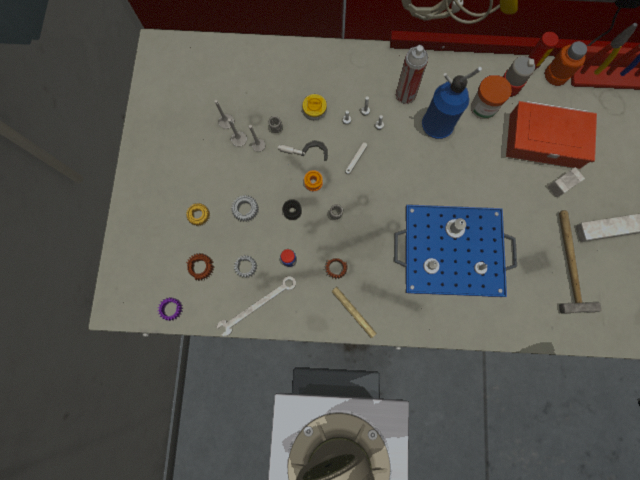

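View pics/side0.png

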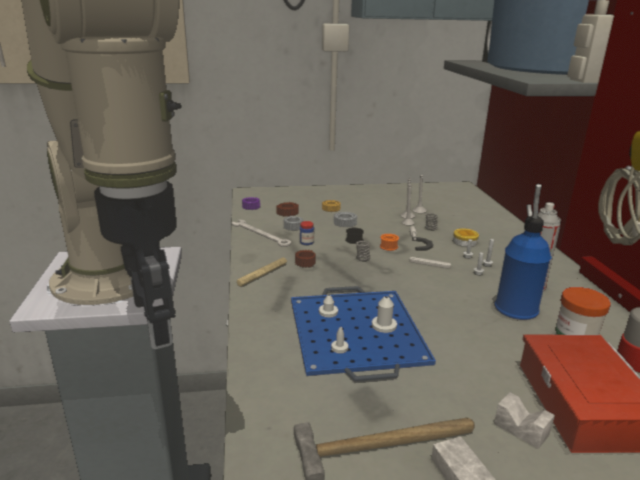

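The top view shows these candidates for each part:
- Large steel gear at (245,208) and small steel gear at (245,266).
- Brass wheel at (198,214). The yellow thing at (315,106) looks like a pot or lid.
- Black pulley at (292,210). The orange look-alike is at (313,180).
- Scrap at (200,266) and (336,268), and the purple look-alike at (170,309).
- Thick post at (456,228), middle at (432,266), thin at (481,267).

I'll confirm these in an enlarged crop and measure them.

```bash
cat > m.py <<'E'
from h import *
s=snap('top');im=s['img'];big=im[165:335,140:380]
cv2.imwrite('pics/crop1.png',cv2.resize(big,None,fx=3.3,fy=3.3,interpolation=cv2.INTER_CUBIC)[:,:,::-1])
cv2.imwrite('pics/crop2.png',cv2.resize(im[195:305,385:525],None,fx=5,fy=5,interpolation=cv2.INTER_CUBIC)[:,:,::-1])
bg=cv2.medianBlur(im,61).astype(int)
d=np.abs(im.astype(int)-bg).max(2)
for n,u,v,z,D in [('large',245,208,12,68),('small',245,266,12,56),('brass',198,214,10,58),('pulley',292,210,14,48),('scrapL',200,266,12,68),('scrapS',336,268,12,56),('orange',313,180,14,48),('purple',170,309,12,56)]:
    m=np.zeros(d.shape,np.uint8);r=20;m[v-r:v+r,u-r:u+r]=(d[v-r:v+r,u-r:u+r]>28)*255
    cs,_=cv2.findContours(m,cv2.RETR_EXTERNAL,cv2.CHAIN_APPROX_NONE);c=max(cs,key=cv2.contourArea)
    (a,b),R=cv2.minEnclosingCircle(c);M=cv2.moments(cv2.convexHull(c));e=(M['m10']/M['m00'],M['m01']/M['m00'])
    p=ray(s,*e,z);k=np.linalg.norm(ray(s,e[0]+1,e[1],z)-p);p2=ray(s,a,b,z)
    print(n,np.round(e,1),np.round((a,b),1),'D',round(2*R*k,1),D,p.round(1),p2[:2].round(1),'reach',round(np.hypot(*p[:2])))
hsv=cv2.cvtColor(im,cv2.COLOR_RGB2HSV)
w=((hsv[...,1]<70)&(hsv[...,2]>110)).astype(np.uint8)
for n,u,v in [('thick',456,228),('mid',432,266),('thin',481,267)]:
    m=np.zeros_like(w);m[v-17:v+17,u-17:u+17]=w[v-17:v+17,u-17:u+17]
    cs,_=cv2.findContours(m,cv2.RETR_EXTERNAL,cv2.CHAIN_APPROX_NONE);c=max(cs,key=cv2.contourArea)
    print(n,cv2.boundingRect(c),cv2.minEnclosingCircle(c),ray(s,u,v,14).round(1))
E
python3 m.py
```

```text
large [246.4 213.1] [244.9 209.7] D 68.8 68 [590.3 265.5  12. ] [599.3 270.2] reach 647
small [250.5 270.4] [248.5 269. ] D 51.5 56 [442. 241.  12.] [445.3 246.3] reach 503
brass [197.6 214.2] [197.6 214.5] D 61.3 58 [581.3 391.3  10. ] [580.4 391.1] reach 701
pulley [291.6 209.2] [291.6 209.2] D 55.5 48 [606.6 149.7  14. ] [606.5 149.6] reach 625
scrapL [199.9 266.2] [199.7 266.2] D 71.6 68 [445.9 368.5  12. ] [445.9 368.9] reach 578
scrapS [335.4 267.9] [335.4 267.5] D 60.2 56 [459.5  29.   12. ] [460.7  29.3] reach 460
orange [312.8 180.5] [312.7 180.3] D 56.3 48 [688.2 100.1  14. ] [688.5 100.3] reach 695
purple [169.9 308.6] [170. 309.] D 61.9 56 [337.  429.1  12. ] [336.2 428.7] reach 546
thick (446, 218, 20, 20) ((455.98101806640625, 226.7658233642578), 10.492022514343262) [ 579.2 -274.3   14. ]
mid (424, 258, 15, 16) ((431.0, 265.5), 7.826338291168213) [ 477.1 -212.8   14. ]
thin (475, 262, 12, 12) ((480.20001220703125, 267.79998779296875), 6.44058084487915) [ 481.1 -335.9   14. ]
```

View pics/crop1.png

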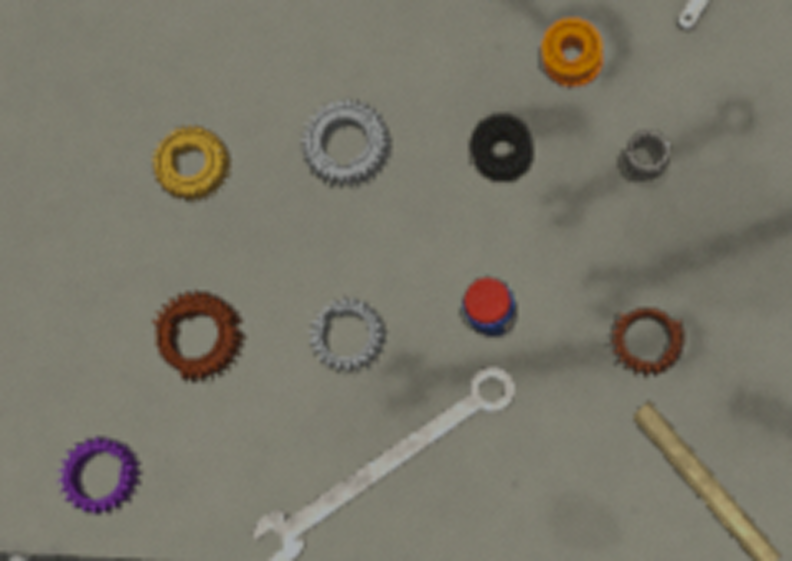

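View pics/crop2.png

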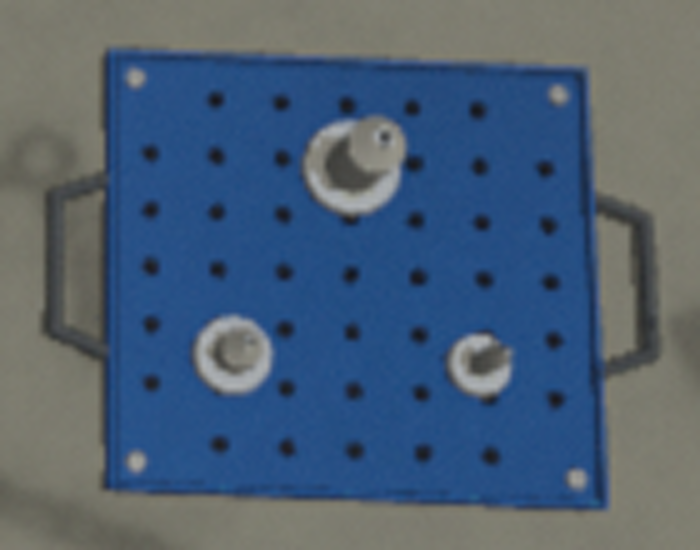

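Crop 1 confirms the parts:
- Bright large gear at about (346,143), and the small one, thin-rimmed and bright, at (348,334).
- Brass at (190,162) and black pulley at (502,147).
- The rusty, orange and purple ones are clearly different.

Crop 2 shows the feet: thick at (353,167), middle at (233,355), thin at (481,365). Next I'll turn these into points and cross-check them with the nose tops and the side view.

Run:
```python
from h import *
s=snap('top');im=s['img'];q=snap('side')
f=lambda x,y,k,ox,oy:((x+.5)/k-.5+ox,(y+.5)/k-.5+oy)
for n,a,z in [('large',f(346,143,3.3,140,165),12),('small',f(348,334,3.3,140,165),12),('brass',f(190.5,162,3.3,140,165),10),('pulley',f(502,147,3.3,140,165),14),
 ('thick',f(353,167,5,385,195),13),('thickTop',f(383,136,5,385,195),70),('mid',f(233,355,5,385,195),13),('midTop',f(250,340,5,385,195),46),('thin',f(481,365,5,385,195),13),('thinTop',f(506,351,5,385,195),52)]:
    p=ray(s,*a,z);print(n,np.round(a,1),p.round(1),'side',np.round(proj(q,p),1))
i=q['img']
a=cv2.resize(i[190:290,230:400],None,fx=4.5,fy=4.5,interpolation=cv2.INTER_CUBIC);b=cv2.resize(i[285:375,285:435],(765,459),interpolation=cv2.INTER_CUBIC)
cv2.imwrite('pics/s1.png',a[:,:,::-1]);cv2.imwrite('pics/s2.png',b[:,:,::-1])
```

```text
large [244.5 208. ] [603.8 271.8  12. ] side [345.3 219.3]
small [245.1 265.9] [452.7 255.5  12. ] side [293.7 223.4]
brass [197.4 213.7] [582.4 392.   10. ] side [331.3 205.7]
pulley [291.8 209.2] [606.6 149.3  14. ] side [354.9 235.6]
thick [455.2 228. ] [ 579.4 -272.6   13. ] side [384.8 323.2]
thickTop [461.2 221.8] [ 579.8 -271.1   70. ] side [387.  297.5]
mid [431.2 265.6] [ 478.2 -211.1   13. ] side [328.5 309.7]
midTop [434.6 262.6] [ 479.8 -211.8   46. ] side [329.9 295.7]
thin [480.8 267.6] [ 479.7 -335.7   13. ] side [340.2 345.8]
thinTop [485.8 264.8] [ 479.9 -334.6   52. ] side [340.9 327.4]
```

View pics/s2.png

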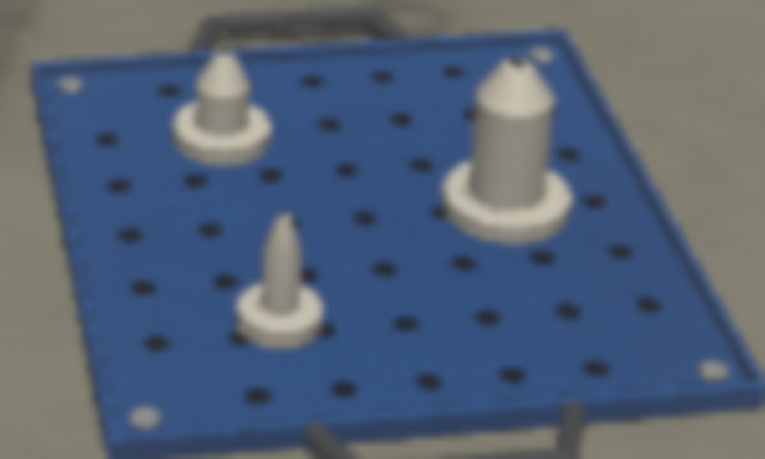

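The side view agrees: feet at about (384.4,323.4), (328.5,309.9) and (339.9,345.4), within about 0.5 px of the predictions. Starting out, I'll turn to yaw 0 so that tool x is +x, tool y is −y and tool z is down.

Emit:
{"method": "jog_arm", "body": {
  "series": [
    [1, [0, 0, 40], [0, 0, 9.9]],
    [1, [0, 0, 40], [0, 0, 9.86]],
    [1, [30, -45, 0], [0, 0, 0]],
    [1, [30, -45, 0], [0, 0, 0]],
    [1, [30, -45, 0], [0, 0, 0]]
  ],
  "force": 60
}}

```text
t: 0.88
ee_pos: [302.1, -451.7, 324.5]
ee_rot: [-3.141, 0.0, -0.0]
force: [0.5, -0.3, 0.2]
finger_gap: 0.995
finger_force: 0.0
```

Emit:
{"method": "jog_arm", "body": {
  "series": [
    [1, [25, -56, 0], [0, 0, 0]],
    [1, [25, -56, 0], [0, 0, 0]],
    [1, [25, -56, 0], [0, 0, 0]],
    [1, [25, -56, 0], [0, 0, 0]],
    [1, [25, -56, 0], [0, 0, 0]]
  ]
}}

```text
t: 1.5
ee_pos: [426.7, -171.3, 325.0]
ee_rot: [3.141, -0.001, -0.0]
force: [0.4, 0.0, 0.1]
finger_gap: 1.0
finger_force: 0.0
```

Emit:
{"method": "jog_arm", "body": {
  "series": [
    [1, [25, -56, 0], [0, 0, 0]],
    [1, [25, -56, 0], [0, 0, 0]],
    [1, [25, -56, 0], [0, 0, 0]],
    [1, [25, -56, 0], [0, 0, 0]],
    [1, [25, -56, 0], [0, 0, 0]]
  ]
}}

```text
t: 2.12
ee_pos: [551.9, 108.4, 324.9]
ee_rot: [3.142, -0.001, -0.001]
force: [0.9, -0.2, 0.7]
finger_gap: 1.001
finger_force: 0.0
```

Emit:
{"method": "jog_arm", "body": {
  "series": [
    [1, [17, -55, 0], [0, 0, 0]],
    [1, [17, -55, 0], [0, 0, 0]],
    [1, [18, -53, 0], [0, 0, 0]],
    [1, [0, 0, 50], [0, 0, 0]],
    [1, [0, 0, 40], [0, 0, 0]]
  ]
}}

```text
t: 2.75
ee_pos: [603.0, 270.8, 232.8]
ee_rot: [3.142, 0.001, 0.002]
force: [0.4, 0.1, -0.5]
finger_gap: 0.998
finger_force: 0.0
```

Run:
```python
from h import *
s=snap('top');q=snap('side')
a=cv2.resize(s['img'][160:260,190:300],(440,400));b=cv2.resize(q['img'][140:250,290:400],(400,400))
cv2.imwrite('pics/c3.png',np.hstack([b,a])[:,:,::-1])
print(robot.sense()['ee_pos'])
```

```text
[601.62559039 268.71249415 229.10454095]
```

View pics/c3.png

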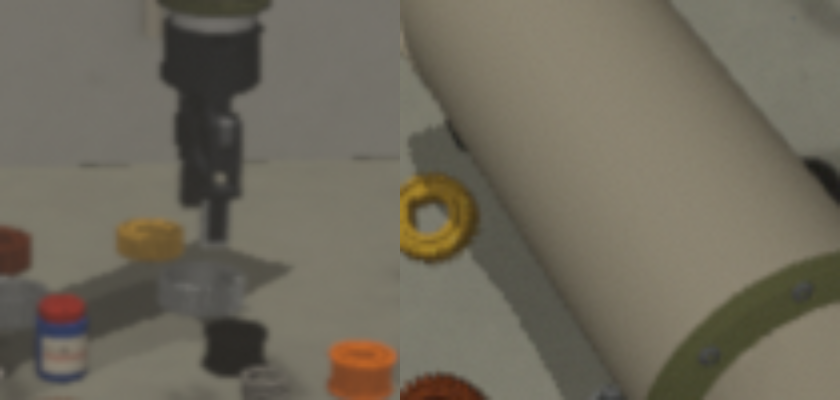

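The side view shows the tips directly over the large gear. Lowering.

Emit:
{"method": "jog_arm", "body": {
  "series": [
    [1, [0, 0, 30], [0, 0, 0]],
    [1, [0, 0, 20], [0, 0, 0]],
    [1, [0, 0, 8], [0, 0, 0]],
    [1, [0, 0, 0], [0, 0, 0]],
    [1, [0, 0, 0], [0, 0, 0]]
  ]
}}

```text
t: 3.48
ee_pos: [603.8, 270.1, 178.0]
ee_rot: [-3.141, -0.002, -0.0]
force: [0.0, 0.2, 0.1]
finger_gap: 0.999
finger_force: 0.0
```

Emit:
{"method": "jog_arm", "body": {
  "series": [
    [1, [0, -1, 6], [0, 0, 0]],
    [0.5, [0, 0, 0], [0, 0, 0]],
    [0.5, [0, 0, 0], [0, 0, 0]],
    [0.5, [0, 0, 0], [0, 0, 0]],
    [0.5, [0, 0, 0], [0, 0, 0]]
  ]
}}

```text
t: 4.1
ee_pos: [603.3, 271.3, 171.5]
ee_rot: [-3.141, -0.001, 0.0]
force: [-2.9, 0.0, 5.4]
finger_gap: 0.781
finger_force: 67.1
```

Emit:
{"method": "jog_arm", "body": {
  "series": [
    [0.5, [0, 0, -25], [0, 0, 0]],
    [0.5, [0, 0, -50], [0, 0, 0]],
    [0.5, [0, 0, -45], [0, 0, 0]],
    [0.5, [-3, 50, 0], [0, 0, 0]],
    [0.5, [-3, 60, 0], [0, 0, 0]]
  ]
}}

```text
t: 4.72
ee_pos: [596.6, 161.0, 290.7]
ee_rot: [-3.141, -0.0, 0.003]
force: [0.4, -1.1, -5.5]
finger_gap: 0.775
finger_force: 68.7
```

Emit:
{"method": "jog_arm", "body": {
  "series": [
    [0.5, [-3, 60, 0], [0, 0, 0]],
    [0.5, [-3, 60, 0], [0, 0, 0]],
    [0.5, [-3, 60, 0], [0, 0, 0]],
    [0.5, [-3, 60, 0], [0, 0, 0]],
    [0.5, [-3, 60, 0], [0, 0, 0]]
  ]
}}

```text
t: 5.35
ee_pos: [581.5, -141.1, 290.1]
ee_rot: [-3.141, 0.001, 0.0]
force: [1.2, 0.4, -4.0]
finger_gap: 0.784
finger_force: 68.7
```

Emit:
{"method": "jog_arm", "body": {
  "series": [
    [0.5, [-3, 60, 0], [0, 0, 0]],
    [0.5, [0, 50, 0], [0, 0, 0]],
    [0.5, [0, 23, 0], [0, 0, 0]],
    [0.5, [0, 0, 0], [0, 0, 0]],
    [0.5, [0, 0, 0], [0, 0, 0]]
  ]
}}

```text
t: 5.98
ee_pos: [579.7, -270.3, 290.2]
ee_rot: [-3.14, 0.001, 0.002]
force: [0.9, -0.8, -4.3]
finger_gap: 0.777
finger_force: 68.8
```

Run:
```python
from h import *
s=snap('top');q=snap('side')
b=cv2.resize(q['img'][190:370,290:470],(600,600),interpolation=cv2.INTER_CUBIC)
cv2.imwrite('pics/c4.png',b[:,:,::-1])
r=robot.sense();print(r['ee_pos'],r['force'],r['finger_gap'])
p=r['ee_pos'];print(proj(q,[579.5,-272,70]),proj(q,[p[0],p[1],p[2]-160]))
```

```text
[ 579.83790414 -269.96064692  290.60895021] [-0.3081895   1.34273328 -4.92547366] 0.7782228961389526
(np.float64(386.92642574600484), np.float64(297.7139595001646)) (np.float64(389.18042881724415), np.float64(268.8803069453808))
```

View pics/c4.png

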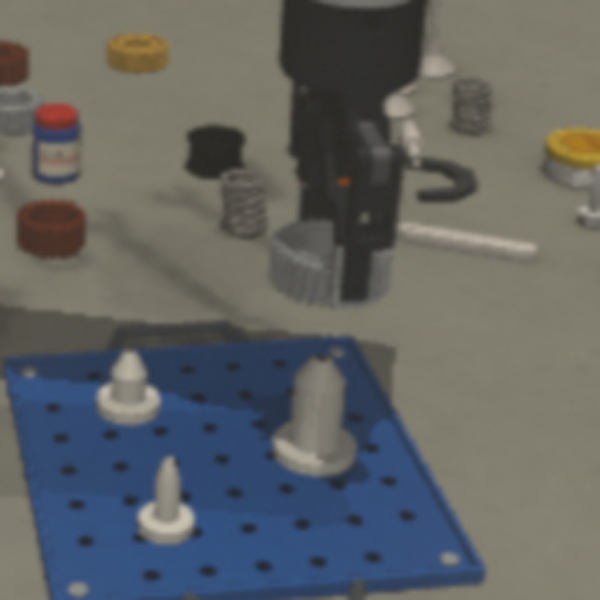

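The gear is held level. Its centre is at about px (389,269), exactly where TCP−160 mm predicts, so it is centred in the grip. Lowering it onto the thick post.

Emit:
{"method": "jog_arm", "body": {
  "series": [
    [0.5, [0, 2, 20], [0, 0, 0]],
    [0.5, [0, 0, 30], [0, 0, 0]],
    [0.5, [0, 0, 30], [0, 0, 0]],
    [0.5, [0, 0, 20], [0, 0, 0]],
    [0.5, [0, 0, 0], [0, 0, 0]]
  ]
}}

```text
t: 6.7
ee_pos: [578.8, -273.7, 188.7]
ee_rot: [-3.14, 0.003, 0.0]
force: [0.8, -0.3, -3.7]
finger_gap: 0.78
finger_force: 68.7
```

Emit:
{"method": "jog_arm", "body": {
  "series": [
    [0.5, [0, 0, 2], [0, 0, 0]],
    [0.5, [0, 0, 0], [0, 0, 0]],
    [1, [0, 0, 0], [0, 0, 0]],
    [1, [0, 0, 0], [0, 0, 0]],
    [1, [0, 0, 0], [0, 0, 0]]
  ]
}}

```text
t: 7.32
ee_pos: [579.5, -274.3, 189.3]
ee_rot: [3.141, -0.001, -0.0]
force: [0.5, 0.6, 0.5]
finger_gap: 1.0
finger_force: 0.0
```

Emit:
{"method": "jog_arm", "body": {
  "series": [
    [1, [0, 0, -30], [0, 0, 0]],
    [1, [0, 0, -50], [0, 0, 0]],
    [1, [0, 0, -40], [0, 0, 0]],
    [1, [-10, -60, 0], [0, 0, 0]],
    [1, [-10, -60, 0], [0, 0, 0]]
  ]
}}

```text
t: 7.95
ee_pos: [559.1, -153.3, 309.7]
ee_rot: [3.141, -0.002, -0.002]
force: [1.2, 0.3, -0.2]
finger_gap: 1.005
finger_force: 0.0
```

Emit:
{"method": "jog_arm", "body": {
  "series": [
    [1, [-15, -60, 0], [0, 0, 0]],
    [1, [-15, -60, 0], [0, 0, 0]],
    [1, [-15, -60, 0], [0, 0, 0]],
    [1, [-15, -60, 0], [0, 0, 0]],
    [1, [-15, -60, 0], [0, 0, 0]]
  ]
}}

```text
t: 8.57
ee_pos: [483.6, 147.6, 309.3]
ee_rot: [3.142, -0.001, -0.0]
force: [1.1, -0.4, 0.2]
finger_gap: 0.998
finger_force: 0.0
```

Run:
```python
from h import *
s=snap('top');q=snap('side')
a=cv2.resize(s['img'][195:305,385:525],(510,400),interpolation=cv2.INTER_CUBIC);b=cv2.resize(q['img'][270:380,285:435],(510,374),interpolation=cv2.INTER_CUBIC)
c=np.zeros((374,280,3),np.uint8);c[:,:]=cv2.resize(s['img'][240:290,225:263],(280,374))
cv2.imwrite('pics/c5.png',np.hstack([b,c])[:,:,::-1])
print(robot.sense()['ee_pos'],proj(q,[579.5,-272,26]))
```

```text
[481.57506324 153.59542221 309.75793809] (np.float64(385.2845868533227), np.float64(317.39041039389076))
```

View pics/c5.png

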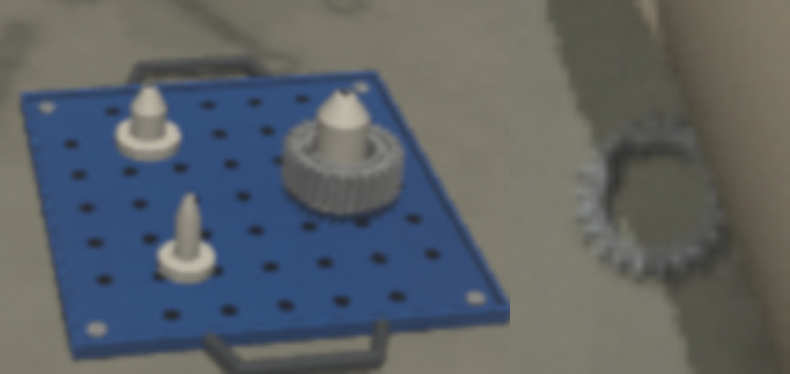

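The large gear is seated level on the thick foot. Going on to the small gear, whose crop centre gives about (244.5,266), matching the first measurement.

Emit:
{"method": "jog_arm", "body": {
  "series": [
    [1, [-16, -54, 0], [0, 0, 0]],
    [1, [-15, -54, 0], [0, 0, 0]],
    [1, [0, 0, 50], [0, 0, 0]],
    [1, [0, 0, 40], [0, 0, 0]],
    [1, [0, 0, 0], [0, 0, 0]]
  ]
}}

```text
t: 9.3
ee_pos: [452.3, 252.9, 216.4]
ee_rot: [3.139, 0.005, 0.0]
force: [0.1, 0.2, 1.0]
finger_gap: 0.999
finger_force: 0.0
```

Emit:
{"method": "jog_arm", "body": {
  "series": [
    [1, [0, -2, 25], [0, 0, 0]],
    [1, [0, 0, 12], [0, 0, 0]],
    [1, [0, 0, 4], [0, 0, 0]],
    [1, [0, 0, 0], [0, 0, 0]],
    [1, [0, 0, 0], [0, 0, 0]]
  ]
}}

```text
t: 9.93
ee_pos: [453.7, 255.9, 178.6]
ee_rot: [-3.141, -0.001, -0.0]
force: [0.4, 0.1, -0.8]
finger_gap: 0.997
finger_force: 0.0
```

Emit:
{"method": "jog_arm", "body": {
  "series": [
    [0.8, [0, 0, 4], [0, 0, 0]],
    [0.4, [0, 0, 0], [0, 0, 0]],
    [0.4, [0, 0, 0], [0, 0, 0]],
    [0.4, [0, 0, 0], [0, 0, 0]],
    [0.4, [0, 0, 0], [0, 0, 0]]
  ]
}}

```text
t: 10.55
ee_pos: [453.3, 255.9, 174.2]
ee_rot: [3.141, -0.0, -0.0]
force: [-1.7, -1.7, 4.4]
finger_gap: 0.628
finger_force: 62.9
```

Emit:
{"method": "jog_arm", "body": {
  "series": [
    [0.4, [0, 0, -25], [0, 0, 0]],
    [0.4, [0, 0, -50], [0, 0, 0]],
    [0.4, [0, 0, -45], [0, 0, 0]],
    [0.4, [14, 56, 0], [0, 0, 0]],
    [0.4, [14, 60, 0], [0, 0, 0]]
  ]
}}

```text
t: 11.18
ee_pos: [481.3, 139.2, 294.3]
ee_rot: [-3.141, -0.001, 0.003]
force: [0.8, -0.4, -3.5]
finger_gap: 0.627
finger_force: 64.1
```

Emit:
{"method": "jog_arm", "body": {
  "series": [
    [0.4, [14, 60, 0], [0, 0, 0]],
    [0.4, [14, 60, 0], [0, 0, 0]],
    [0.4, [14, 60, 0], [0, 0, 0]],
    [0.4, [14, 60, 0], [0, 0, 0]],
    [0.4, [14, 60, 0], [0, 0, 0]]
  ]
}}

```text
t: 11.8
ee_pos: [551.3, -162.1, 293.5]
ee_rot: [-3.141, 0.001, 0.0]
force: [0.9, 0.2, -1.7]
finger_gap: 0.626
finger_force: 64.1
```

Emit:
{"method": "jog_arm", "body": {
  "series": [
    [0.4, [14, 60, 0], [0, 0, 0]],
    [0.4, [14, 52, 0], [0, 0, 0]],
    [0.4, [0, 0, 0], [0, 0, 0]],
    [0.4, [0, 0, 0], [0, 0, 0]],
    [0.4, [0, 0, 0], [0, 0, 0]]
  ]
}}

```text
t: 12.42
ee_pos: [579.5, -270.4, 293.6]
ee_rot: [-3.141, 0.0, 0.002]
force: [0.2, 0.6, -2.7]
finger_gap: 0.626
finger_force: 64.1
```

Run:
```python
from h import *
q=snap('side')
b=cv2.resize(q['img'][220:350,320:450],(585,585),interpolation=cv2.INTER_CUBIC)
cv2.imwrite('pics/c6.png',b[:,:,::-1])
r=robot.sense();print(r['ee_pos'],r['force'],r['finger_gap'])
p=r['ee_pos'];u=np.array(proj(q,[p[0],p[1],p[2]-162]));print(u,(u-[320,220])*4.5)
```

```text
[ 579.5434799  -270.48259844  293.82445468] [-0.31960729 -0.53925869 -2.50448589] 0.6225291745344494
[389.14807591 268.43385495] [311.16634159 217.95234726]
```

View pics/c6.png

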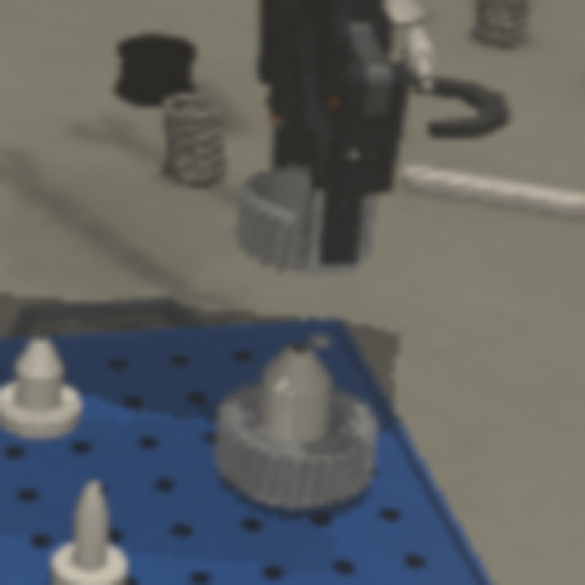

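The small gear is held level, centred at px (306,219) against a predicted (311,218). That puts it about 2 mm toward −x, so I'll correct for it and lower.

Emit:
{"method": "jog_arm", "body": {
  "series": [
    [0.4, [2, 1.5, 15], [0, 0, 0]],
    [0.4, [0, 0, 25], [0, 0, 0]],
    [0.4, [0, 0, 25], [0, 0, 0]],
    [0.4, [0, 0, 13], [0, 0, 0]],
    [0.4, [0, 0, 0], [0, 0, 0]]
  ]
}}

```text
t: 13.1
ee_pos: [581.1, -273.4, 214.7]
ee_rot: [-3.141, 0.001, 0.0]
force: [0.3, 0.1, -2.2]
finger_gap: 0.632
finger_force: 64.2
```

Emit:
{"method": "jog_arm", "body": {
  "series": [
    [0.4, [0, 0, 2], [0, 0, 0]],
    [0.4, [0, 0, 0], [0, 0, 0]],
    [1, [0, 0, 0], [0, 0, 0]],
    [1, [0, 0, 0], [0, 0, 0]],
    [1, [0, 0, 0], [0, 0, 0]]
  ]
}}

```text
t: 13.72
ee_pos: [581.4, -273.8, 214.1]
ee_rot: [3.141, -0.001, -0.0]
force: [0.5, 0.7, 0.9]
finger_gap: 1.003
finger_force: 0.0
```

Emit:
{"method": "jog_arm", "body": {
  "series": [
    [1, [0, 0, -30], [0, 0, 0]],
    [1, [0, 0, -50], [0, 0, 0]],
    [1, [0, -40, -10], [0, 0, 0]],
    [1, [0, -60, 0], [0, 0, 0]],
    [1, [0, -60, 0], [0, 0, 0]]
  ]
}}

```text
t: 14.35
ee_pos: [581.2, -112.3, 304.3]
ee_rot: [3.141, -0.001, -0.001]
force: [0.6, 0.6, -0.7]
finger_gap: 0.998
finger_force: 0.0
```

Emit:
{"method": "jog_arm", "body": {
  "series": [
    [1, [0, -60, 0], [0, 0, 0]],
    [1, [0, -60, 0], [0, 0, 0]],
    [1, [0, -60, 0], [0, 0, 0]],
    [1, [0, -60, 0], [0, 0, 0]],
    [1, [0, -60, 0], [0, 0, 0]]
  ]
}}

```text
t: 14.98
ee_pos: [581.2, 188.1, 304.1]
ee_rot: [-3.142, -0.001, -0.0]
force: [-0.0, -0.2, 0.1]
finger_gap: 0.997
finger_force: 0.0
```

Run:
```python
from h import *
s=snap('top');q=snap('side')
b=cv2.resize(q['img'][270:380,285:435],(545,400),interpolation=cv2.INTER_CUBIC)
c=cv2.resize(s['img'][190:240,178:218],(240,400))
cv2.imwrite('pics/c7.png',np.hstack([b,c])[:,:,::-1])
print(robot.sense()['ee_pos'],proj(q,[579.5,-272,50]))
```

```text
[578.85025045 195.4452751  304.39310681] (np.float64(386.1726937125327), np.float64(306.74698424439896))
```

View pics/c7.png

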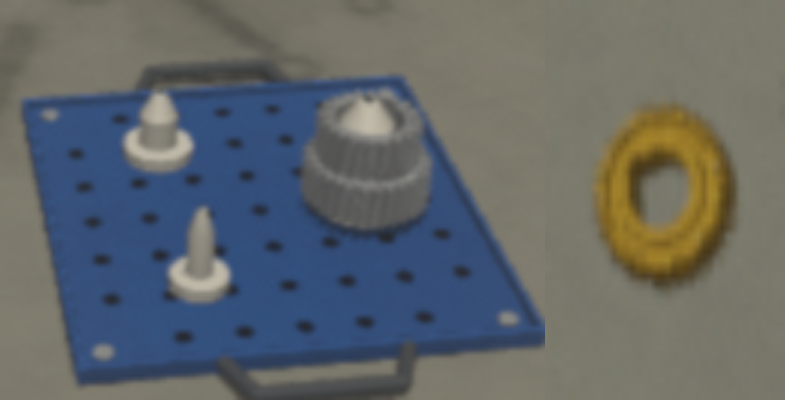

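Both gears are stacked, level and down. On to the brass wheel.

Emit:
{"method": "jog_arm", "body": {
  "series": [
    [1, [1, -52, 0], [0, 0, 0]],
    [1, [0, -52, 0], [0, 0, 0]],
    [1, [0, -52, 0], [0, 0, 0]],
    [1, [0, -49, 0], [0, 0, 0]],
    [1, [0, 0, 50], [0, 0, 0]]
  ]
}}

```text
t: 15.7
ee_pos: [580.9, 398.0, 257.9]
ee_rot: [-3.133, -0.006, 0.007]
force: [0.8, -0.3, -1.0]
finger_gap: 1.0
finger_force: 0.0
```

Emit:
{"method": "jog_arm", "body": {
  "series": [
    [1, [0, 0, 45], [0, 0, 0]],
    [1, [0, 0, 25], [0, 0, 0]],
    [1, [0, 0, 5], [0, 0, 0]],
    [1, [0, 0, 0], [0, 0, 0]],
    [1, [0, 0, 0], [0, 0, 0]]
  ]
}}

```text
t: 16.32
ee_pos: [582.9, 391.7, 180.8]
ee_rot: [-3.14, -0.002, -0.0]
force: [0.4, -1.1, 0.8]
finger_gap: 0.997
finger_force: 0.0
```

Thickness is 20 mm, so I'll go to TCP z of about 172.5.

Emit:
{"method": "jog_arm", "body": {
  "series": [
    [0.85, [0, 0, 8], [0, 0, 0]],
    [0.4, [0, 0, 0], [0, 0, 0]],
    [0.4, [0, 0, 0], [0, 0, 0]],
    [0.4, [0, 0, 0], [0, 0, 0]],
    [0.4, [0, 0, 0], [0, 0, 0]]
  ]
}}

```text
t: 16.95
ee_pos: [582.4, 391.4, 171.0]
ee_rot: [-3.141, -0.0, -0.0]
force: [-0.6, -0.8, 2.5]
finger_gap: 0.653
finger_force: 64.3
```

Emit:
{"method": "jog_arm", "body": {
  "series": [
    [0.4, [0, 0, -25], [0, 0, 0]],
    [0.4, [0, 0, -45], [0, 0, 0]],
    [0.4, [0, 0, -40], [0, 0, 0]],
    [0.4, [-10, 50, 0], [0, 0, 0]],
    [0.4, [-10, 58, 0], [0, 0, 0]]
  ]
}}

```text
t: 17.58
ee_pos: [561.4, 283.1, 280.4]
ee_rot: [-3.141, 0.0, 0.002]
force: [0.6, -1.4, -3.8]
finger_gap: 0.647
finger_force: 64.8
```

Emit:
{"method": "jog_arm", "body": {
  "series": [
    [0.4, [-10, 58, 0], [0, 0, 0]],
    [0.4, [-10, 58, 0], [0, 0, 0]],
    [0.4, [-10, 58, 0], [0, 0, 0]],
    [0.4, [-10, 58, 0], [0, 0, 0]],
    [0.4, [-10, 58, 0], [0, 0, 0]]
  ]
}}

```text
t: 18.2
ee_pos: [511.4, -8.7, 280.3]
ee_rot: [3.141, 0.001, -0.0]
force: [1.2, -0.6, -3.7]
finger_gap: 0.648
finger_force: 64.8
```

Emit:
{"method": "jog_arm", "body": {
  "series": [
    [0.4, [-10, 58, 0], [0, 0, 0]],
    [0.4, [-10, 58, 0], [0, 0, 0]],
    [0.4, [-10, 55, 0], [0, 0, 0]],
    [0.4, [-3, 34, 0], [0, 0, 0]],
    [0.4, [0, 0, 0], [0, 0, 0]]
  ]
}}

```text
t: 18.82
ee_pos: [477.9, -215.4, 280.0]
ee_rot: [3.141, 0.002, -0.006]
force: [1.0, 1.3, -3.9]
finger_gap: 0.644
finger_force: 64.8
```

Emit:
{"method": "jog_arm", "body": {
  "series": [
    [0.4, [0, 0, 10], [0, 0, 0]],
    [0.4, [0, 0, 10], [0, 0, 0]],
    [0.4, [0, 0, 0], [0, 0, 0]],
    [0.4, [0, 0, 0], [0, 0, 0]],
    [0.4, [0, 0, 0], [0, 0, 0]]
  ]
}}

```text
t: 19.45
ee_pos: [479.5, -211.5, 261.0]
ee_rot: [3.141, -0.001, 0.0]
force: [0.3, 0.2, -2.7]
finger_gap: 0.645
finger_force: 64.8
```

Run:
```python
from h import *
q=snap('side')
b=cv2.resize(q['img'][220:350,265:395],(585,585),interpolation=cv2.INTER_CUBIC)
cv2.imwrite('pics/c8.png',b[:,:,::-1])
r=robot.sense();print(r['ee_pos'],r['force'],r['finger_gap'])
p=r['ee_pos'];u=np.array(proj(q,[p[0],p[1],p[2]-161]));print(u,(u-[265,220])*4.5)
```

```text
[ 479.49415918 -211.61150807  261.0593891 ] [-0.59046251  0.56422272 -3.23579925] 0.6442503218288447
[330.4093113  271.64544689] [294.34190086 232.40451101]
```

View pics/c8.png

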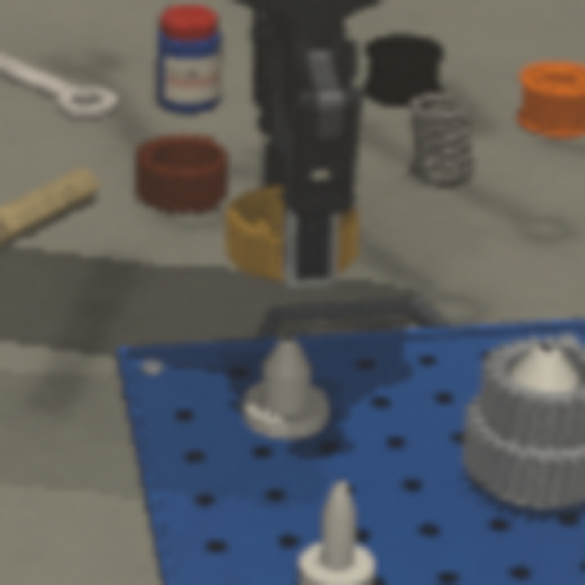

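The brass wheel is held at (291,233) against a predicted (294,232), so about 1.5 mm toward −x. I'll add +1.5 and lower.

Emit:
{"method": "jog_arm", "body": {
  "series": [
    [0.4, [1.5, 0, 15], [0, 0, 0]],
    [0.4, [0, 0, 25], [0, 0, 0]],
    [0.4, [0, 0, 20], [0, 0, 0]],
    [0.4, [0, 0, 12], [0, 0, 0]],
    [0.4, [0, 0, 0], [0, 0, 0]]
  ]
}}

```text
t: 20.12
ee_pos: [480.4, -211.5, 187.6]
ee_rot: [-3.141, 0.002, -0.0]
force: [-0.2, -0.1, -1.7]
finger_gap: 0.644
finger_force: 64.8
```

Emit:
{"method": "jog_arm", "body": {
  "series": [
    [0.4, [0, 0, 1], [0, 0, 0]],
    [0.4, [0, 0, 0], [0, 0, 0]],
    [1, [0, 0, 0], [0, 0, 0]],
    [1, [0, 0, 0], [0, 0, 0]],
    [1, [0, 0, 0], [0, 0, 0]]
  ]
}}

```text
t: 20.75
ee_pos: [481.0, -211.8, 188.1]
ee_rot: [3.141, -0.001, -0.0]
force: [1.0, 0.3, -0.6]
finger_gap: 1.002
finger_force: 0.0
```

Emit:
{"method": "jog_arm", "body": {
  "series": [
    [1, [0, 0, -30], [0, 0, 0]],
    [1, [0, 0, -50], [0, 0, 0]],
    [1, [0, 0, -30], [0, 0, 0]],
    [1, [15, -59, 0], [0, 0, 0]],
    [1, [15, -59, 0], [0, 0, 0]]
  ]
}}

```text
t: 21.38
ee_pos: [511.1, -93.0, 298.7]
ee_rot: [3.141, -0.002, -0.003]
force: [1.1, -0.0, -0.2]
finger_gap: 0.996
finger_force: 0.0
```

Emit:
{"method": "jog_arm", "body": {
  "series": [
    [1, [20, -58, 0], [0, 0, 0]],
    [1, [20, -58, 0], [0, 0, 0]],
    [1, [20, -58, 0], [0, 0, 0]],
    [1, [20, -50, 0], [0, 0, 0]],
    [1, [16, -19, 0], [0, 0, 0]]
  ]
}}

```text
t: 22.0
ee_pos: [606.6, 153.9, 297.9]
ee_rot: [-3.139, -0.0, 0.005]
force: [0.8, -1.2, 0.3]
finger_gap: 0.999
finger_force: 0.0
```

Run:
```python
from h import *
q=snap('side')
b=cv2.resize(q['img'][270:380,285:435],(545,400),interpolation=cv2.INTER_CUBIC)
cv2.imwrite('pics/c9.png',b[:,:,::-1])
print(robot.sense()['ee_pos'],(np.array(proj(q,[479,-211.5,24]))-[285,270])*3.633)
```

```text
[607.69847519 154.78962246 297.7454102 ] [160.32582803 127.54063331]
```

View pics/c9.png

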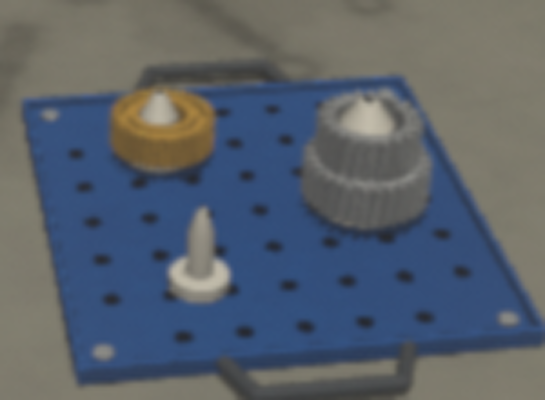

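The brass wheel is down at (162,130), where predicted. Descending to the pulley.

Emit:
{"method": "jog_arm", "body": {
  "series": [
    [1, [0, 0, 45], [0, 0, 0]],
    [1, [0, 0, 40], [0, 0, 0]],
    [1, [0, 0, 25], [0, 0, 0]],
    [1, [0, 0, 8], [0, 0, 0]],
    [1, [0, 0, 0], [0, 0, 0]]
  ]
}}

```text
t: 22.68
ee_pos: [606.9, 149.2, 180.0]
ee_rot: [-3.142, 0.0, -0.0]
force: [1.4, 0.2, 0.2]
finger_gap: 0.999
finger_force: 0.0
```

Emit:
{"method": "jog_arm", "body": {
  "series": [
    [0.8, [0, 0, 0], [0, 0, 0]],
    [0.8, [0, 0, 0], [0, 0, 0]],
    [0.8, [0, 0, 0], [0, 0, 0]],
    [0.8, [0, 0, 0], [0, 0, 0]],
    [0.8, [0, 0, 0], [0, 0, 0]]
  ]
}}

```text
t: 23.3
ee_pos: [606.8, 149.3, 179.8]
ee_rot: [-3.142, -0.0, -0.0]
force: [-0.1, -0.1, -0.1]
finger_gap: 0.8
finger_force: 0.0
```

Emit:
{"method": "jog_arm", "body": {
  "series": [
    [0.7, [0, 0, 5], [0, 0, 0]],
    [0.3, [0, 0, 0], [0, 0, 0]],
    [0.3, [0, 0, 0], [0, 0, 0]],
    [0.3, [0, 0, 0], [0, 0, 0]],
    [0.3, [0, 0, 0], [0, 0, 0]]
  ]
}}

```text
t: 23.92
ee_pos: [606.7, 149.3, 174.6]
ee_rot: [3.142, 0.0, -0.0]
force: [-0.1, -0.0, -0.8]
finger_gap: 0.546
finger_force: 61.5
```

Emit:
{"method": "jog_arm", "body": {
  "series": [
    [0.3, [0, 0, -25], [0, 0, 0]],
    [0.3, [0, 0, -45], [0, 0, 0]],
    [0.3, [0, 0, -45], [0, 0, 0]],
    [0.3, [-14, 50, 0], [0, 0, 0]],
    [0.3, [-14, 56, 0], [0, 0, 0]]
  ]
}}

```text
t: 24.55
ee_pos: [578.5, 43.3, 290.5]
ee_rot: [-3.141, -0.002, 0.003]
force: [1.3, -1.7, -0.7]
finger_gap: 0.546
finger_force: 61.8
```

Emit:
{"method": "jog_arm", "body": {
  "series": [
    [0.3, [-14, 56, 0], [0, 0, 0]],
    [0.3, [-14, 56, 0], [0, 0, 0]],
    [0.3, [-14, 56, 0], [0, 0, 0]],
    [0.3, [-14, 56, 0], [0, 0, 0]],
    [0.3, [-14, 56, 0], [0, 0, 0]]
  ]
}}

```text
t: 25.18
ee_pos: [508.1, -238.4, 290.0]
ee_rot: [3.141, -0.0, 0.0]
force: [0.6, 0.0, -1.5]
finger_gap: 0.549
finger_force: 61.8
```

Emit:
{"method": "jog_arm", "body": {
  "series": [
    [0.3, [-14, 54, 0], [0, 0, 0]],
    [0.3, [-15, 44, 0], [0, 0, 0]],
    [0.3, [0, 0, 10], [0, 0, 0]],
    [0.3, [0, 0, 10], [0, 0, 0]],
    [0.3, [0, 0, 0], [0, 0, 0]]
  ]
}}

```text
t: 25.8
ee_pos: [480.2, -332.8, 268.5]
ee_rot: [-3.14, 0.001, 0.003]
force: [0.2, -0.1, -1.4]
finger_gap: 0.544
finger_force: 61.8
```

Run:
```python
from h import *
vision.snapshot('side');vision.snapshot('side');q=snap('side')
b=cv2.resize(q['img'][240:370,275:405],(585,585),interpolation=cv2.INTER_CUBIC)
cv2.imwrite('pics/c10.png',b[:,:,::-1])
r=robot.sense();print(r['ee_pos'],r['force'],r['finger_gap'])
p=r['ee_pos'];u=np.array(proj(q,[p[0],p[1],p[2]-160.6]));print(u,(u-[275,240])*4.5)
```

```text
[ 480.51644092 -333.5950993   270.00778351] [ 0.33003971  0.14839726 -0.82620151] 0.5486266705239301
[342.33984289 299.19602567] [303.02929299 266.38211551]
```

View pics/c10.png

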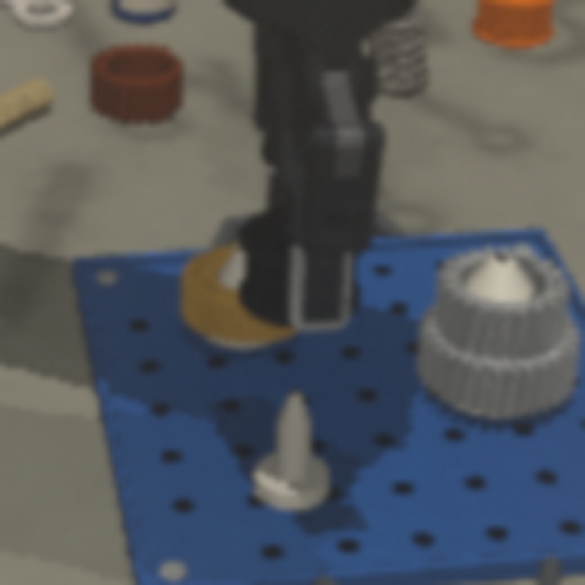

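The pulley is held at about (299,267) against a predicted (303,266), so I'll correct +1.5 in x and 1.5 in y, then lower.

Emit:
{"method": "jog_arm", "body": {
  "series": [
    [0.3, [1.5, 1.5, 15], [0, 0, 0]],
    [0.3, [0, 0, 25], [0, 0, 0]],
    [0.3, [0, 0, 25], [0, 0, 0]],
    [0.3, [0, 0, 13], [0, 0, 0]],
    [0.3, [0, 0, 0], [0, 0, 0]]
  ]
}}

```text
t: 26.58
ee_pos: [481.1, -336.0, 190.7]
ee_rot: [-3.14, 0.001, 0.0]
force: [-1.0, -0.0, -1.0]
finger_gap: 0.55
finger_force: 61.9
```

Emit:
{"method": "jog_arm", "body": {
  "series": [
    [0.3, [0, 0, 1], [0, 0, 0]],
    [0.3, [0, 0, 0], [0, 0, 0]],
    [1, [0, 0, 0], [0, 0, 0]],
    [1, [0, 0, 0], [0, 0, 0]],
    [1, [0, 0, 0], [0, 0, 0]]
  ]
}}

```text
t: 27.2
ee_pos: [481.4, -336.2, 190.9]
ee_rot: [3.141, -0.0, -0.0]
force: [-0.4, -0.8, 0.2]
finger_gap: 1.0
finger_force: 0.0
```

Emit:
{"method": "jog_arm", "body": {
  "series": [
    [1, [0, 0, -30], [0, 0, 0]],
    [1, [0, 0, -50], [0, 0, 0]],
    [1, [0, 0, -30], [0, 0, 0]],
    [1, [0, -50, 0], [0, 0, 0]],
    [1, [0, -50, 0], [0, 0, 0]]
  ]
}}

```text
t: 27.82
ee_pos: [481.2, -235.4, 301.3]
ee_rot: [3.141, -0.001, -0.001]
force: [0.5, -0.1, -0.6]
finger_gap: 1.0
finger_force: 0.0
```

Emit:
{"method": "jog_arm", "body": {
  "series": [
    [1, [0, -60, 0], [0, 0, 0]],
    [1, [0, -60, 0], [0, 0, 0]],
    [1, [0, -60, 0], [0, 0, 0]],
    [1, [0, -50, 0], [0, 0, 0]],
    [1, [0, 0, 0], [0, 0, 0]]
  ]
}}

```text
t: 28.45
ee_pos: [481.1, -1.5, 301.3]
ee_rot: [-3.14, -0.001, 0.008]
force: [0.9, -0.6, -0.2]
finger_gap: 1.001
finger_force: 0.0
```

Run:
```python
from h import *
q=snap('side');s=snap('top')
b=cv2.resize(q['img'][270:380,285:435],(400,400),interpolation=cv2.INTER_CUBIC)
a=cv2.resize(s['img'][195:305,395:505],(400,400),interpolation=cv2.INTER_CUBIC)
cv2.imwrite('pics/c11.png',np.hstack([b,a])[:,:,::-1])
for n,p in dict(L=[579.5,-272,26],S=[579.5,-272,50],B=[479,-211.5,24],P=[480,-335,28]).items():
  print(n,(np.array(proj(q,p))-[285,270])*[400/150,400/110],(np.array(proj(s,p))-[395,195])*3.636+[400,0])
```

```text
L [267.42556494 172.32876507] [623.34318569 114.97301172]
S [269.7938499  133.62539725] [633.34703744 105.83451212]
B [117.68112894 127.65871763] [535.94550256 252.75456256]
P [148.09989035 249.83110424] [718.39518897 259.81373559]
```

View pics/c11.png

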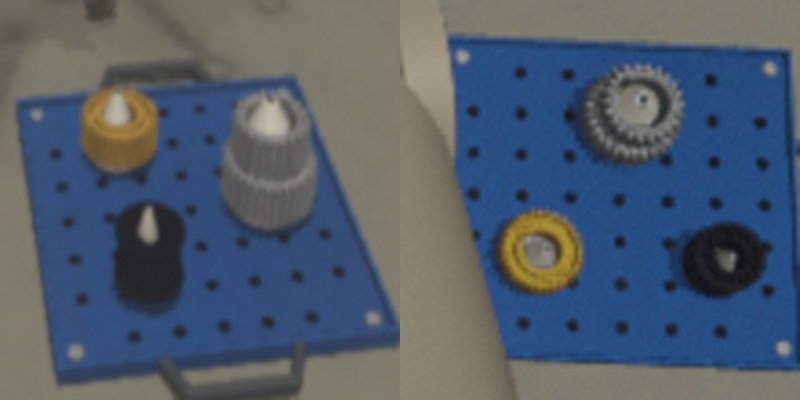

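All four parts are level and down at the predicted pixels:
- Brass at (119,130).
- Pulley at (149,254).
- Gear stack at about (268,165).

The bore slack is at most 3.5 mm, so each part is within the 6 mm limit. The arm is clear, so I'm handing in.

```bash
python3 -c "
from h import *
print(ticket.close_job())"
```

```text
the job is handed in; nothing more can be done
None
```

The job is handed in: large gear then small gear on the thick post, brass wheel on the middle post and pulley on the thin post, all down and level in the last pictures, with the scrap gears left alone; the verdict was not shown.

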